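Zero the kitchen scale under the bowl

TASK

Zero the kitchen scale with the steel bowl standing on it: with the fingertips press its long bar-shaped button all the way down, gently, keep it down for about a second, then let it spring back and lift the hand well clear, more than a hand's breadth above the scale. Leave the round and the square button alone, and leave the bowl and the things around the scale where they stand: nothing is to be gripped or lifted.

Things in the scene. Friction and masses are not known exactly. Their poses are not given: they have to be found in the camera images.
- scale: white kitchen scale fixed to the table, 250 (x) x 200 (y) x 32 mm; origin at the centre of its underside on the table. Its round steel platform (154 mm wide, top 32 mm high, centred 45 mm to +x of the origin) is the far part; the front part (-x, towards the robot) is a flat ledge 24 mm high with a small flat display and, in a row along y 100 mm to -x of the origin, three grey buttons 62 mm apart. Which button stands at which of the three places changes
- bar_key (a joint): travel of the bar button in m: 0 up (as it rests), grows as it is pressed straight down, 0.007 at the bottom stop. A spring pushes it back up: about 1.1 N to start, 5 N at the stop; beyond that it is rigid
- bar_top (a point): centre of the top face of the bar button's key; z up, x and y as the scale's. The key is a long bar, 16 (x) x 44 (y) mm, standing 10 mm above the ledge (3 mm when fully down)
- bar_mount: thin bezel plate that carries the bar button, fixed to the scale's ledge; origin on the ledge surface (24 mm above the table) under the key's centre
- round_key (a joint): travel of the round button in m: 0 up (as it rests), grows as it is pressed straight down, 0.007 at the bottom stop. A spring pushes it back up: about 1.1 N to start, 5 N at the stop; beyond that it is rigid
- round_top (a point): centre of the top face of the round button's key; z up, x and y as the scale's. The key is a disc of 26 mm diameter, standing 10 mm above the ledge
- square_key (a joint): travel of the square button in m: 0 up (as it rests), grows as it is pressed straight down, 0.007 at the bottom stop. A spring pushes it back up: about 1.1 N to start, 5 N at the stop; beyond that it is rigid
- square_top (a point): centre of the top face of the square button's key; z up, x and y as the scale's. The key is 23 x 23 mm, standing 10 mm above the ledge
- bowl: empty steel mixing bowl, 159 mm wide, 70 mm high, about 0.1 kg, loose on the scale's platform, its rim about 102 mm above the table and about 65 mm horizontally from the buttons' centres; origin at the centre of its underside
- mug: orange mug, 81 x 113 x 101 mm; origin at the centre of its underside. A bystander beside the scale, loose
- glass: small waisted clear tea glass, 61 mm wide, 88 mm high; origin at the centre of its underside. A bystander beside the scale, loose
- jar: square clear glass jar, 72 x 72 x 94 mm; origin at the centre of its underside. A bystander beside the scale, loose
- spoon: steel teaspoon, 130 x 27 x 11 mm, lying in front of the scale; origin at the centre of its underside. A bystander, loose
- fork: steel table fork, 193 x 26 x 15 mm, lying to the left; origin at the centre of its underside. A bystander, loose
Things that resemble listed ones, but are neither listed nor needed, are in the scene too. There is more than one size of the bowl; the one meant has the size given above.

How it is judged:
By the outcome, as a careful person would: the job done as asked, in the order asked, and still so for the second after the job is handed in, with the robot touching nothing.
It also fails if it takes over 38 s, if anything falls off the work surface, if the arm or the gripper's body presses on something with over 40 N, if the wrist force passes 120 N, or if a joint passes its speed limit or range.

ROBOT

A 7-joint arm with a two-finger parallel gripper is mounted at the origin on a cart in front of the work surface, level with it; the furniture and walls round the work are solid. World frame = base frame: x ahead of the robot, y to its left, z up, the work surface at z = 0. Lengths are in m, angles in degrees, forces in N, time in s.
With the tool pointing down it reaches from about 0.425 to 0.875 m from the base axis. Payload 4.7 kg.
Tool frame: the origin (TCP) lies at the very end of the fingers, on their centre line; the grasp point (between the pads) lies 19 mm behind it; z points along the fingers, y is the direction in which the jaws open and shut (so a half turn about z gives the same grasp; the last joint's range is limited). The gripper opens to 87 mm and grips with 3 to 60 N. Pads are 19 mm wide; open, the fingers measure 117 mm over their backs; the gripper's body (75 mm by 190 mm) begins 51 mm behind the grasp point.
Start: joints at [73.115, 18.392, -4.016, 83.108, 1.295, 78.541, -3.26], TCP at [0.198, -0.619, 0.223] pointing down, gripper open.
Joint ranges: [-163.93, 163.93], [-17.29, 119.83], [-79.2, 71.16], [3.27, 140.29], [-89.18, 269.18], [5.43, 117.66], [-154.24, 154.24]. Speed limits (degrees/s): [147.25, 147.25, 180, 180, 180, 180, 180].

INTERFACE

Orientations are given as [roll, pitch, yaw] about the fixed x, y, z axes, in that order (R = Rz(yaw) Ry(pitch) Rx(roll)).
In Python, from cell import sensors, imaging, ticket gives the robot as it stands.
- The arm moves only by the tool carry_out, never from a script. Its argument "plan" is a list of rows, each an object of numbers: "fingers": the closure, from -1 (fully open) to 1 (shut); "dx", "dy", "dz": the shift along the tool's x, y, z normalised to -1 to 1, where 1 is 0.03 m; "rx", "ry", "rz": the turn, a rotation vector about the tool's x, y, z normalised to -1 to 1, where 1 is 10 degrees. A call has 1 to 12 rows; each row shifts and turns the commanded pose from where the row before left it, along the tool's axes as they then stand; what a row does not reach is not made up. A row lasts 1/8 s, in which the tool goes at most 62.5 mm and 10.7 degrees, less where a joint would pass 70% of its speed; a pose out of reach is approached as far as the arm can. A call with a number of a shift or a turn outside -1 to 1 is refused whole. A call with a gripper value outside its range is refused whole. The fingers move at their own pace and stop on an object; "force" is the grip in N (left out, the last holds). Time passes only in rows, so rows that do not move let the fingers close. It gives the time, the measured TCP pose, the force and the opening at its end, in the units of the state.
- sensors.get_obs(): the state, without advancing time (a new reading comes with each control period).
- imaging.read_camera(name): name is "scene" or "side" or "wrist"; returns a dict with "color" (384x512x3 uint8, red, green, blue), "mtx" (3x3 intrinsics, pixels), "extrinsics" (4x4, takes a point from world to camera coordinates); the wrist camera has in their place "tool_from_camera" (4x4, takes a point from camera to tool coordinates, whose origin is the TCP and whose axes are the flange's). Camera axes: x right, y down, z forward; pixel columns grow to the right and rows downward; lengths in m; the calibration is good to about 2 mm. A picture is of the moment at which its call begins: read the wrist's pose just before it. There is no depth.
- ticket.sign_off(): hands the job in, once; it reports no verdict.
The state is a dict: "time_s": time; "qpos": joint angles; "joint_velocities": joint speeds; "effort": joint torques, N m; "tool_pos": TCP position; "tool_rot": TCP orientation; "force": force on the tool from outside, world axes, zero at the start; "wrist_torque": the same for the moment, N m; "grip_width": finger opening in m.
Only numpy, scipy, OpenCV 4.12 (cv2) and the standard library are available. Lean on these libraries where they do the work, as an engineer would, in place of code of your own. Each camera call takes 0.05 s, during which the arm holds its last target.

## Working session

There is one attempt and no reset: what is moved stays moved. The work goes in short steps, Python scripts to look and compute and a tool call to move; the robot and the scene stay as the last step left them, time stands still between calls to the robot, and variables do not carry over. Pictures are saved under pics/ and viewed, and the job is handed in when it is done.

Besides the shell and the picture viewer there is one more tool, called as a command line: name --argument value ..., lists and objects as JSON in quotes. carry_out: Moves the arm, as the interface text tells. Scaled input: -1 to 1 covers 0.03 m each way for a shift and 10 degrees each way for a turn. Its arguments: {"type":"object","properties":{"plan":{"type":"array"},"force":{"type":"number"}},"required":["plan"]}

```bash
mkdir -p pics; ls
python3 - <<'E'
from cell import sensors, imaging, ticket
import cv2,numpy as np
o=sensors.get_obs()
for k in o: print(k,np.round(o[k],4))
for n in("scene","side"):
    c=imaging.read_camera(n); cv2.imwrite(f"pics/{n}0.png",c["color"][:,:,::-1]); np.savez(f"{n}.npz",**c)
    print(c["mtx"],c["extrinsics"])
E
```

```text
pics
time_s 0.0
qpos [73.1157 18.4411 -4.0169 83.1752  1.2969 78.542  -3.262 ]
joint_velocities [ 0.0554  0.1346 -0.0563 -0.0657  0.0432  0.0178 -0.0345]
effort [ 2.00000e-04 -4.91280e+01 -4.03600e-01 -3.12522e+01 -6.37000e-02
  4.37000e-02  2.00000e-04]
tool_pos [ 0.1973 -0.6187  0.2214]
tool_rot [-1.798871e+02  7.300000e-03  1.769370e+01]
force [ 0.3952 -0.3349 -0.1605]
wrist_torque [ 0.0187 -0.0138 -0.0059]
grip_width 0.0869
[[457.00190811   0.         255.11335397]
 [  0.         457.00190811 190.05537393]
 [  0.           0.           1.        ]] [[-0.82502444 -0.56507099  0.00542642  0.54174778]
 [-0.42315976  0.61140756 -0.66866779  0.20058119]
 [ 0.37452701 -0.55396352 -0.74354148  1.26748269]
 [ 0.          0.          0.          1.        ]]
[[499.62489929   0.         252.49380174]
 [  0.         499.62489929 192.7674936 ]
 [  0.           0.           1.        ]] [[ 0.94057325 -0.33956968 -0.00379348 -0.50056429]
 [-0.16703048 -0.45287351 -0.87578902  0.22950886]
 [ 0.29567343  0.82437735 -0.4826792   1.21119647]
 [ 0.          0.          0.          1.        ]]
```

View pics/scene0.png

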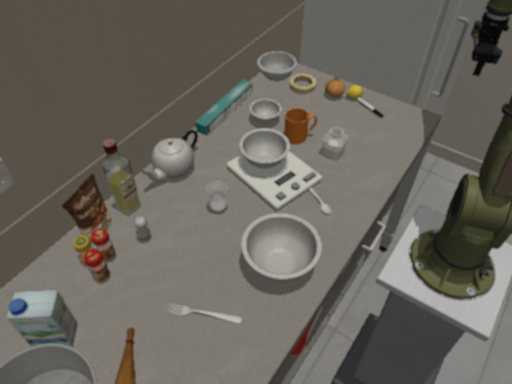

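View pics/side0.png

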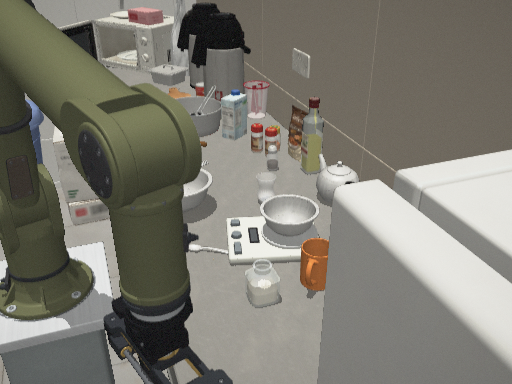

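Run:
```python
import cv2,numpy as np
a=cv2.imread("pics/scene0.png")[130:220,215:345]; cv2.imwrite("pics/sc_crop.png",cv2.resize(a,None,fx=6,fy=6,interpolation=cv2.INTER_CUBIC))
a=cv2.imread("pics/side0.png")[185:310,180:340]; cv2.imwrite("pics/si_crop.png",cv2.resize(a,None,fx=4.8,fy=4.8,interpolation=cv2.INTER_CUBIC))
```

```text
(no output)
```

View pics/sc_crop.png

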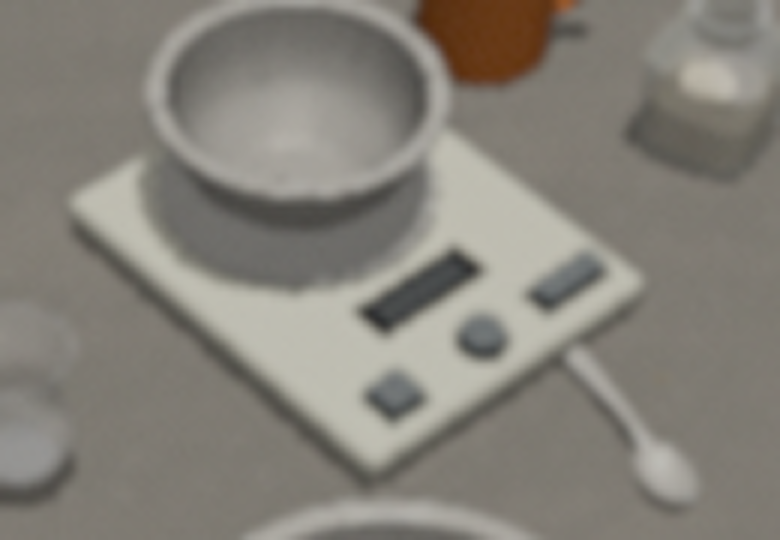

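View pics/si_crop.png

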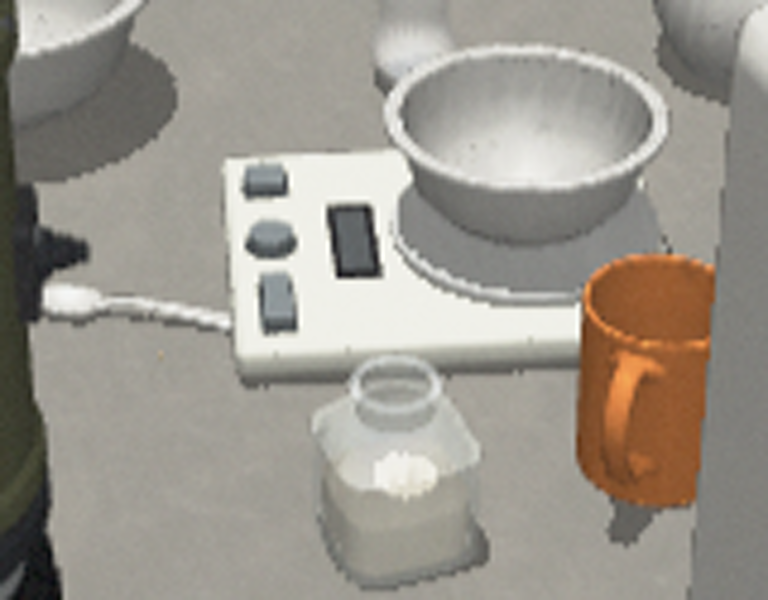

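The bar key is the one nearest the jar, on the -y side. In the scene crop its top is at about (568,276), the round key at (484,332) and the square key at (397,390). In the side crop they're at about (276,299), (271,236) and (266,179). I'll fit the scale's pose from these.

```bash
cat > h.py <<'E'
import numpy as np
def ray(n,uv,z):
    c=np.load(n+".npz");K=c["mtx"];E=c["extrinsics"];R=E[:3,:3];t=E[:3,3]
    d=R.T@np.linalg.inv(K)@np.array([*uv,1]);o=-R.T@t
    return o+d*(z-o[2])/d[2]
E
python3 - <<'E'
from h import *
S=lambda p:(p[0]/6+215-.4,p[1]/6+130-.4)
D=lambda p:(p[0]/4.8+180-.4,p[1]/4.8+185-.4)
r={}
for n,f,L in(("scene",S,[("bar",(566,274),.034),("rnd",(484,330),.034),("sq",(397,388),.034),("cFR",(645,280),.024),("cFL",(372,470),.024),("cBL",(72,204),.024),("bowlrim",(298,97),.102)]),
 ("side",D,[("bar",(276,299),.034),("rnd",(271,236),.034),("sq",(266,179),.034),("cFL",(226,160),.024),("cFR",(240,358),.024),("jar",(395,375),.094),("bowlrim",(526,118),.102)])):
    for k,p,z in L:
        q=ray(n,f(p),z); print(n,k,np.round(q,4)); r[n,k]=q
    for a,b in(("bar","rnd"),("rnd","sq"),("cFR","cFL")): 
        v=r[n,b]-r[n,a];print(np.linalg.norm(v),np.degrees(np.arctan2(-v[0],v[1])))
E
```

```text
scene bar [ 0.4767 -0.0373  0.034 ]
scene rnd [0.4914 0.0216 0.034 ]
scene sq [0.507 0.081 0.034]
scene cFR [ 0.444  -0.0662  0.024 ]
scene cFL [0.4925 0.1263 0.024 ]
scene cBL [0.7277 0.0609 0.024 ]
scene bowlrim [ 0.6284 -0.0085  0.102 ]
0.06073497486176405 -14.089056744489616
0.06133523299231477 -14.734560145270178
0.19852908692068577 -14.134538533723031
side bar [ 0.4738 -0.0443  0.034 ]
side rnd [0.4905 0.0151 0.034 ]
side sq [0.5066 0.0734 0.034 ]
side cFL [0.4954 0.1172 0.024 ]
side cFR [ 0.4433 -0.0754  0.024 ]
side jar [ 0.4814 -0.2048  0.094 ]
side bowlrim [ 0.6296 -0.0193  0.102 ]
0.061693492119068924 -15.686545341102457
0.060426180069745 -15.422759061051508
0.19957739243543882 -15.135663536403477
```

carry_out --plan '[{"fingers": 1,"rz": 0.4},{"fingers": 1,"rz": 0.4},{"fingers": 1,"rz": 0.4,"dy": -0.5},{"fingers": 1,"rz": 0.4,"dy": -0.8},{"fingers": 1,"rz": 0.4,"dy": -0.8},{"fingers": 1,"rz": 0.4,"dy": -0.8},{"fingers": 1,"rz": 0.4,"dy": -0.8},{"fingers": 1,"rz": 0.4,"dy": -0.8},{"fingers": 1,"dy": -0.8},{"fingers": 1,"dy": -0.8},{"fingers": 1}]' --force 10

```text
validation failed for argument at $.pl...
```

carry_out --plan '[{"fingers": 1.0,"dx": 0.0,"dy": 0.0,"dz": 0.0,"rx": 0.0,"ry": 0.0,"rz": 0.4},{"fingers": 1.0,"dx": 0.0,"dy": -0.5,"dz": 0.0,"rx": 0.0,"ry": 0.0,"rz": 0.4}]' --force 10

```text
time_s: 0.35
tool_pos: [0.1939, -0.6047, 0.2215]
tool_rot: [-179.9, 0.0, 9.5]
force: [-0.4, -0.1, 0.3]
grip_width: 0.0742
```

carry_out --plan '[{"fingers": 1,"dx": 0,"dy": -0.8,"dz": 0,"rx": 0,"ry": 0,"rz": 0.4},{"fingers": 1,"dx": 0,"dy": -0.8,"dz": 0,"rx": 0,"ry": 0,"rz": 0.4},{"fingers": 1,"dx": 0,"dy": -0.8,"dz": 0,"rx": 0,"ry": 0,"rz": 0.4},{"fingers": 1,"dx": 0,"dy": -0.8,"dz": 0,"rx": 0,"ry": 0,"rz": 0.4},{"fingers": 1,"dx": 0.2,"dy": -0.8,"dz": 0,"rx": 0,"ry": 0,"rz": 0.4},{"fingers": 1,"dx": 0.2,"dy": -0.8,"dz": 0,"rx": 0,"ry": 0,"rz": 0.4},{"fingers": 1,"dx": 0.2,"dy": -0.8,"dz": 0,"rx": 0,"ry": 0,"rz": 0},{"fingers": 1,"dx": 0.2,"dy": -0.8,"dz": 0,"rx": 0,"ry": 0,"rz": 0},{"fingers": 1,"dx": 0.2,"dy": -0.8,"dz": 0,"rx": 0,"ry": 0,"rz": 0},{"fingers": 1,"dx": 0.2,"dy": -0.8,"dz": 0,"rx": 0,"ry": 0,"rz": 0}]' --force 10

```text
time_s: 1.6
tool_pos: [0.2537, -0.3753, 0.2222]
tool_rot: [-180.0, 0.0, -14.3]
force: [-1.0, -1.0, -0.1]
grip_width: 0.0003
```

carry_out --plan '[{"fingers": 1,"dx": 0.9,"dy": -0.5,"dz": 0,"rx": 0,"ry": 0,"rz": 0},{"fingers": 1,"dx": 0.9,"dy": -0.5,"dz": 0,"rx": 0,"ry": 0,"rz": 0},{"fingers": 1,"dx": 0.8,"dy": -0.8,"dz": 0,"rx": 0,"ry": 0,"rz": 0},{"fingers": 1,"dx": 0.5,"dy": -0.9,"dz": 0,"rx": 0,"ry": 0,"rz": 0},{"fingers": 1,"dx": 0.3,"dy": -0.9,"dz": 0,"rx": 0,"ry": 0,"rz": 0},{"fingers": 1,"dx": 0.2,"dy": -0.9,"dz": 0,"rx": 0,"ry": 0,"rz": 0},{"fingers": 1,"dx": 0.2,"dy": -0.9,"dz": 0,"rx": 0,"ry": 0,"rz": 0},{"fingers": 1,"dx": 0.2,"dy": -0.9,"dz": 0,"rx": 0,"ry": 0,"rz": 0},{"fingers": 1,"dx": 0.2,"dy": -0.9,"dz": 0,"rx": 0,"ry": 0,"rz": 0},{"fingers": 1,"dx": 0.1,"dy": -0.9,"dz": 0,"rx": 0,"ry": 0,"rz": 0},{"fingers": 1,"dx": 0,"dy": -0.9,"dz": 0,"rx": 0,"ry": 0,"rz": 0},{"fingers": 1,"dx": 0,"dy": -0.9,"dz": 0,"rx": 0,"ry": 0,"rz": 0}]' --force 10

```text
time_s: 3.1
tool_pos: [0.4519, -0.1195, 0.2222]
tool_rot: [180.0, 0.0, -14.3]
force: [0.7, 0.1, 0.1]
grip_width: 0.0002
```

Run:
```python
from cell import sensors, imaging
import cv2,numpy as np
o=sensors.get_obs()
for k in("time_s","qpos","tool_pos","tool_rot","force"): print(k,np.round(o[k],4))
c=imaging.read_camera("wrist"); np.savez("wrist1.npz",pos=o["tool_pos"],rot=o["tool_rot"],**c)
cv2.imwrite("pics/w1.png",c["color"][:,:,::-1]); print(c["mtx"],c["tool_from_camera"])
```

```text
time_s 3.1
qpos [ 44.1865  -3.1335 -31.2084 106.907   -1.6712  75.8184 -90.8744]
tool_pos [ 0.4519 -0.1195  0.2222]
tool_rot [ 1.799964e+02  3.880000e-02 -1.430110e+01]
force [0.691  0.147  0.1228]
[[285.5241648    0.         254.00319357]
 [  0.         285.5241648  188.9440186 ]
 [  0.           0.           1.        ]] [[ 4.68050433e-04 -9.52852638e-01 -3.03433077e-01  8.44469459e-02]
 [ 9.99999817e-01  5.62654482e-04 -2.24354120e-04 -7.73539160e-04]
 [ 3.84504395e-04 -3.03432916e-01  9.52852726e-01 -1.61938644e-01]
 [ 0.00000000e+00  0.00000000e+00  0.00000000e+00  1.00000000e+00]]
```

View pics/w1.png

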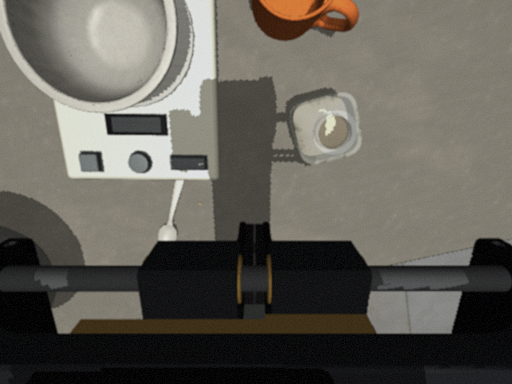

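The wrist view shows, left to right, the square key (91,160), the round key (139,160) and the bar (189,161), just left of the jar. I'll enlarge it to measure.

Run:
```python
import cv2
a=cv2.imread("pics/w1.png")[100:190,55:225]; cv2.imwrite("pics/w1c.png",cv2.resize(a,None,fx=4.7,fy=4.7,interpolation=cv2.INTER_CUBIC))
```

```text
(no output)
```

View pics/w1c.png

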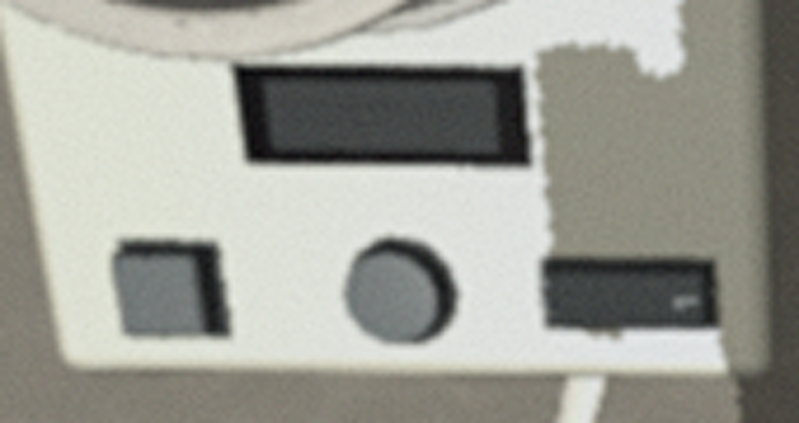

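```bash
cat >> h.py <<'E'
from scipy.spatial.transform import Rotation as Ro
def wray(f,uv,z):
    c=np.load(f);R=Ro.from_euler("xyz",c["rot"],degrees=True).as_matrix();T=c["tool_from_camera"]
    d=R@T[:3,:3]@np.linalg.inv(c["mtx"])@np.array([*uv,1]);o=c["pos"]+R@T[:3,3]
    return o+d*(z-o[2])/d[2]
E
python3 - <<'E'
from h import *
W=lambda p:(p[0]/4.7+55-.4,p[1]/4.7+100-.4)
r=[wray("wrist1.npz",W(p),z) for p,z in(((624,299),.034),((392,291),.034),((158,294),.034),((68,365),.024),((770,372),.024))]
for q in r:print(np.round(q,4))
for a,b in((0,1),(1,2),(4,3)):
    v=r[b]-r[a];print(np.linalg.norm(v),np.degrees(np.arctan2(-v[0],v[1])))
c=np.load("wrist1.npz");R=Ro.from_euler("xyz",c["rot"],degrees=True).as_matrix()
print(R.T@(r[0]-c["pos"]))
E
```

```text
[ 0.479  -0.0395  0.034 ]
[0.4963 0.0196 0.034 ]
[0.5109 0.0802 0.034 ]
[0.4977 0.1191 0.024 ]
[ 0.4477 -0.0695  0.024 ]
0.061531921225135296 -16.290147929213333
0.062335108633160066 -13.523474031573933
0.19514318445149678 -14.86223733365082
[ 0.00668888 -0.08423777  0.18815712]
```

carry_out --plan '[{"fingers": 1,"dx": 0.04,"dy": -0.8,"dz": 0,"rx": 0,"ry": 0,"rz": 0.05},{"fingers": 1,"dx": 0.04,"dy": -0.9,"dz": 0,"rx": 0,"ry": 0,"rz": 0},{"fingers": 1,"dx": 0.03,"dy": -0.7,"dz": 0.3,"rx": 0,"ry": 0,"rz": 0},{"fingers": 1,"dx": 0,"dy": -0.37,"dz": 0.8,"rx": 0,"ry": 0,"rz": 0},{"fingers": 1,"dx": 0,"dy": 0,"dz": 0.9,"rx": 0,"ry": 0,"rz": 0},{"fingers": 1,"dx": 0,"dy": 0,"dz": 0.9,"rx": 0,"ry": 0,"rz": 0},{"fingers": 1,"dx": 0,"dy": 0,"dz": 0.9,"rx": 0,"ry": 0,"rz": 0},{"fingers": 1,"dx": 0,"dy": 0,"dz": 0.8,"rx": 0,"ry": 0,"rz": 0},{"fingers": 1,"dx": 0,"dy": 0,"dz": 0.4,"rx": 0,"ry": 0,"rz": 0},{"fingers": 1,"dx": 0,"dy": 0,"dz": 0,"rx": 0,"ry": 0,"rz": 0}]' --force 10

```text
time_s: 4.4
tool_pos: [0.4756, -0.0409, 0.0719]
tool_rot: [-180.0, 0.1, -14.8]
force: [0.0, 0.1, -0.2]
grip_width: 0.0004
```

Run:
```python
from cell import sensors, imaging
import cv2,numpy as np
o=sensors.get_obs()
for k in("time_s","qpos","tool_pos","tool_rot","force"): print(k,np.round(o[k],4))
c=imaging.read_camera("wrist"); np.savez("wrist2.npz",pos=o["tool_pos"],rot=o["tool_rot"],**c)
a=c["color"][:,:,::-1]; s=imaging.read_camera("side")["color"][185:310,180:340,::-1]; s2=imaging.read_camera("scene")["color"][130:220,215:345,::-1]
cv2.imwrite("pics/w2.png",a)
cv2.imwrite("pics/sd2.png",np.vstack([cv2.resize(s,(430,336),interpolation=2),cv2.resize(s2,(430,298-40),interpolation=2)]))
```

```text
time_s 4.4
qpos [  37.4834    7.8591  -37.5394  115.8113    5.5987   58.1602 -107.5677]
tool_pos [ 0.4756 -0.0409  0.0719]
tool_rot [-1.799996e+02  9.780000e-02 -1.480440e+01]
force [ 0.029   0.0557 -0.2379]
```

View pics/w2.png

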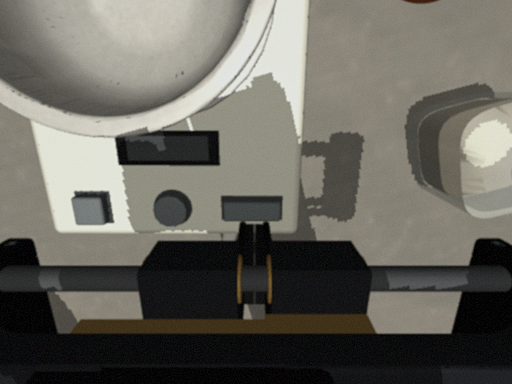

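View pics/sd2.png

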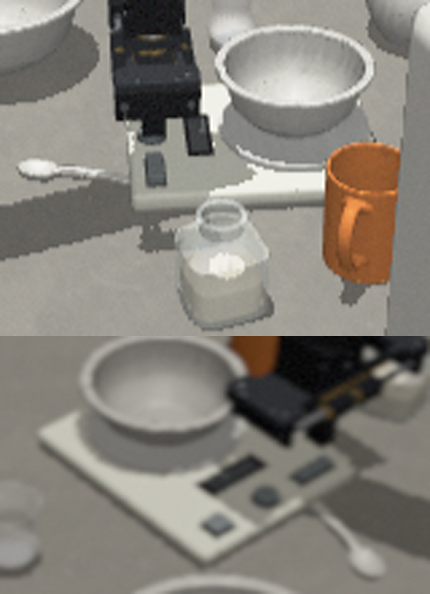

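The fingers (col 254) are above and lined up with the bar (cols 222-283, rows ~196-221). I'll measure the bar once more from this close view.

Run:
```python
from h import *
import cv2
for p in((222,199),(283,199),(283,220),(222,220),(252,209)):
    q=wray("wrist2.npz",p,.034);c=np.load("wrist2.npz");R=Ro.from_euler("xyz",c["rot"],degrees=True).as_matrix()
    print(np.round(q,4),np.round(R.T@(q-c["pos"]),4))
a=cv2.imread("pics/w2.png")[170:250,190:310];cv2.imwrite("pics/w2c.png",cv2.resize(a,None,fx=6,fy=6,interpolation=2))
```

```text
[ 0.4943 -0.0204  0.034 ] [ 0.0129 -0.0246  0.0379]
[ 0.4827 -0.0642  0.034 ] [0.013  0.0207 0.0379]
[ 0.4662 -0.0604  0.034 ] [-0.004   0.0213  0.0379]
[ 0.478  -0.0155  0.034 ] [-0.004  -0.0252  0.038 ]
[ 0.4809 -0.0399  0.034 ] [ 0.005  -0.0023  0.0379]
```

View pics/w2c.png

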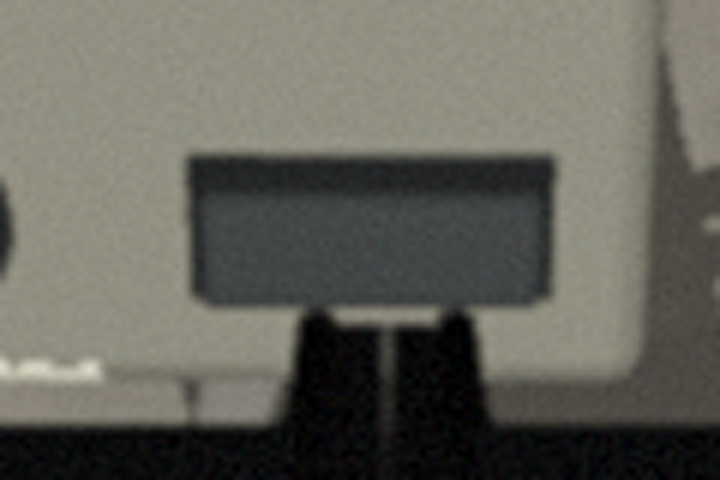

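carry_out --plan '[{"fingers": 1,"dx": 0.07,"dy": -0.07,"dz": 0.5,"rx": 0,"ry": 0,"rz": 0},{"fingers": 1,"dx": 0,"dy": 0,"dz": 0.4,"rx": 0,"ry": 0,"rz": 0},{"fingers": 1,"dx": 0,"dy": 0,"dz": 0.2,"rx": 0,"ry": 0,"rz": 0},{"fingers": 1,"dx": 0,"dy": 0,"dz": 0.1,"rx": 0,"ry": 0,"rz": 0},{"fingers": 1,"dx": 0,"dy": 0,"dz": 0,"rx": 0,"ry": 0,"rz": 0}]' --force 10

```text
time_s: 5.18
tool_pos: [0.4787, -0.0394, 0.0363]
tool_rot: [-180.0, 0.0, -14.8]
force: [0.3, 0.7, 0.1]
grip_width: 0.0003
```

carry_out --plan '[{"fingers": 1,"dx": 0,"dy": 0,"dz": 0.08,"rx": 0,"ry": 0,"rz": 0},{"fingers": 1,"dx": 0,"dy": 0,"dz": 0.08,"rx": 0,"ry": 0,"rz": 0},{"fingers": 1,"dx": 0,"dy": 0,"dz": 0,"rx": 0,"ry": 0,"rz": 0}]' --force 10

```text
time_s: 5.55
tool_pos: [0.4792, -0.0395, 0.032]
tool_rot: [180.0, -0.1, -14.8]
force: [0.1, -0.3, 2.7]
grip_width: 0.0004
```

carry_out --plan '[{"fingers": 1,"dx": 0,"dy": 0,"dz": 0.08,"rx": 0,"ry": 0,"rz": 0},{"fingers": 1,"dx": 0,"dy": 0,"dz": 0.08,"rx": 0,"ry": 0,"rz": 0},{"fingers": 1,"dx": 0,"dy": 0,"dz": 0.03,"rx": 0,"ry": 0,"rz": 0}]' --force 10

```text
time_s: 5.92
tool_pos: [0.4793, -0.0395, 0.0271]
tool_rot: [180.0, -0.0, -14.8]
force: [-3.6, 0.6, 16.6]
grip_width: 0.0003
```

carry_out --plan '[{"fingers": 1,"dx": 0,"dy": 0,"dz": 0,"rx": 0,"ry": 0,"rz": 0}]' --force 10

```text
time_s: 6.05
tool_pos: [0.4793, -0.0395, 0.0272]
tool_rot: [180.0, -0.0, -14.8]
force: [-2.5, 0.1, 13.7]
grip_width: 0.0006
```

carry_out --plan '[{"fingers": 1,"dx": 0,"dy": 0,"dz": -0.004,"rx": 0,"ry": 0,"rz": 0},{"fingers": 1,"dx": 0,"dy": 0,"dz": 0,"rx": 0,"ry": 0,"rz": 0},{"fingers": 1,"dx": 0,"dy": 0,"dz": 0,"rx": 0,"ry": 0,"rz": 0}]' --force 10

```text
time_s: 6.42
tool_pos: [0.4793, -0.0395, 0.0272]
tool_rot: [180.0, -0.0, -14.8]
force: [-2.9, 0.6, 12.3]
grip_width: 0.0007
```

Still at the stop at about 12 N. I'll hold a little longer, then lift straight up.

carry_out --plan '[{"fingers": 1,"dx": 0,"dy": 0,"dz": 0,"rx": 0,"ry": 0,"rz": 0},{"fingers": 1,"dx": 0,"dy": 0,"dz": 0,"rx": 0,"ry": 0,"rz": 0},{"fingers": 1,"dx": 0,"dy": 0,"dz": 0,"rx": 0,"ry": 0,"rz": 0},{"fingers": 1,"dx": 0,"dy": 0,"dz": 0,"rx": 0,"ry": 0,"rz": 0}]' --force 10

```text
time_s: 6.92
tool_pos: [0.4793, -0.0395, 0.0272]
tool_rot: [180.0, -0.0, -14.8]
force: [-3.3, 0.5, 12.1]
grip_width: 0.0003
```

carry_out --plan '[{"fingers": 1,"dx": 0,"dy": 0,"dz": -0.15,"rx": 0,"ry": 0,"rz": 0},{"fingers": 1,"dx": 0,"dy": 0,"dz": -0.3,"rx": 0,"ry": 0,"rz": 0},{"fingers": 1,"dx": 0,"dy": 0,"dz": -0.7,"rx": 0,"ry": 0,"rz": 0},{"fingers": 1,"dx": 0,"dy": 0,"dz": -0.9,"rx": 0,"ry": 0,"rz": 0},{"fingers": 1,"dx": 0,"dy": 0,"dz": -0.9,"rx": 0,"ry": 0,"rz": 0},{"fingers": 1,"dx": 0,"dy": 0,"dz": -0.9,"rx": 0,"ry": 0,"rz": 0},{"fingers": 1,"dx": 0,"dy": 0,"dz": -0.9,"rx": 0,"ry": 0,"rz": 0},{"fingers": 1,"dx": 0,"dy": 0,"dz": -0.9,"rx": 0,"ry": 0,"rz": 0},{"fingers": 1,"dx": 0,"dy": 0,"dz": -0.9,"rx": 0,"ry": 0,"rz": 0},{"fingers": 1,"dx": 0,"dy": 0,"dz": -0.5,"rx": 0,"ry": 0,"rz": 0},{"fingers": 1,"dx": 0,"dy": 0,"dz": 0,"rx": 0,"ry": 0,"rz": 0},{"fingers": 1,"dx": 0,"dy": 0,"dz": 0,"rx": 0,"ry": 0,"rz": 0}]' --force 10

```text
time_s: 8.43
tool_pos: [0.478, -0.0394, 0.2364]
tool_rot: [180.0, 0.1, -14.8]
force: [0.3, 0.4, 0.1]
grip_width: 0.0003
```

Run:
```python
from cell import sensors, imaging
import cv2,numpy as np
o=sensors.get_obs()
for k in("time_s","tool_pos","force","joint_velocities"): print(k,np.round(o[k],4))
w=imaging.read_camera("wrist")["color"][:,:,::-1]; s=imaging.read_camera("side")["color"][:,:,::-1]
print(cv2.absdiff(s,cv2.imread("pics/side0.png"))[200:310,250:330].mean())
cv2.imwrite("pics/end.png",np.hstack([cv2.resize(w,(400,300)),cv2.resize(s[185:310,180:340],(384,300),interpolation=2)]))
```

```text
time_s 8.425
tool_pos [ 0.478  -0.0394  0.2364]
force [0.2723 0.4344 0.1119]
joint_velocities [-0.0672  0.3425 -0.1124  0.3144 -0.0019  0.0268 -0.0201]
7.422121212121212
```

View pics/end.png

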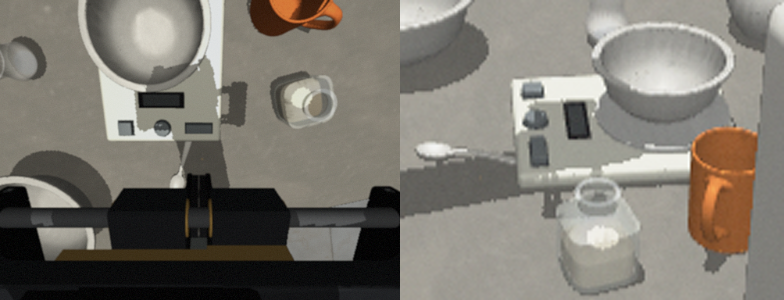

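The bar key is back up, and the bowl, jar, mug and spoon are where they were. The hand is 0.2 m above the scale and touching nothing.

```bash
python3 -c "
from cell import ticket
print(ticket.sign_off())"
```

```text
the job is handed in; nothing more can be done
None
```

I pressed the scale's bar button all the way down with the shut fingertips, held it there for about 1.1 s, let it spring back and lifted the hand clear. The job is handed in; it took about 8.5 s.

- **Press:** the fingertips stopped at z = 0.027 m, the height expected for 7 mm of travel. The force there was about 12–14 N, with a short peak of 16.6 N. That is above the 5 N the spring gives at the stop, so the button was fully down.
- **After the press:** in the last pictures the bar is back up, and the bowl, jar, mug and spoon look unmoved. The glass and fork were away from the arm's path. I did not measure their positions again.
- **Hand:** it ended at z = 0.236 m, about 0.2 m above the scale, with no contact force.
- **Disagreement:** the fixed cameras differed by about 7 mm in y on where the bar was. I used the close wrist-camera view for the final position, 0.479, -0.039.

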